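# Pull-proof the dressing bottles' stoppers and collar them

### The job

Get the dressing bottles ready for service: working along the caddy from left to right, press each bottle's stopper fully home, then prove it by gripping the stopper and pulling straight up harder and harder to about 4 newtons, holding that for about half a second and easing off again, without lifting the bottle out of its place. Only after a bottle's stopper has held, slip the neck collar of the same colour down over it until it rests flat on the bottle's shoulder. Collars whose bottle is missing are not needed; leave the jars and the lemon alone.

Things in the scene. Friction and masses are not known exactly. Their poses are not given: they have to be found in the camera images.
- caddy: dark wooden bottle caddy fixed on the light board over the burners, 372 (its y, to the robot's left at yaw 0) x 96 (x) x 48 mm high; origin at the centre of its underside, on the board's top. Bottle floor 10 mm, deck top 44 mm above the origin; four 76 mm holes at y = +132, +44, -44, -132 mm. An extractor hood hangs 0.77 m above the work surface from x = 0.63 m on: keep the arm clear
- bottle_1: squat round thick-glass dressing bottle with a red stripe on its label, in the leftmost hole of the caddy (2 mm play); may be absent. Loose, about 0.65 kg with its stopper, so a pull of about 6 N lifts it. Origin at the centre of its foot, z up. Body 72 mm diameter up to 65 mm, shoulder sloping in from there to the neck, neck 26 mm diameter from 88 to 104 mm (lip 29 mm)
- stopper_1 (a point): centre of the flat top of the red stopper grip of bottle_1: 30 mm diameter, 24 mm tall, top edge bevelled; this top is 130 mm above the bottle's origin when the stopper is home
- seat_1 (a joint): how far the rubber plug of bottle_1's stopper stands out of home, m: 0 = fully home, 6 to 11 mm at the start; it stays where it is left and slides at about 11 N either way
- give_1 (a joint): how far the grip of bottle_1's stopper is pulled up elastically on its rubber plug, m: 0 = no pull, 1 mm for every 1 N of upward pull (4 mm = 4 N), springs back when let go
- collar_1: loose red plastic neck ring, 46 mm outer and 35.6 mm inner diameter, 20 mm tall, lying flat on the board in front of the caddy; origin at the centre of its underside, z along its axis (either end may be up). On a bottle it passes the stopper and rests on the shoulder with its underside about 83 mm above the bottle's origin
- bottle_2: squat round thick-glass dressing bottle with a yellow stripe on its label, in the second from the left hole of the caddy (2 mm play); may be absent. Loose, about 0.65 kg with its stopper, so a pull of about 6 N lifts it. Origin at the centre of its foot, z up. Body 72 mm diameter up to 65 mm, shoulder sloping in from there to the neck, neck 26 mm diameter from 88 to 104 mm (lip 29 mm)
- stopper_2 (a point): centre of the flat top of the yellow stopper grip of bottle_2: 30 mm diameter, 24 mm tall, top edge bevelled; this top is 130 mm above the bottle's origin when the stopper is home
- seat_2 (a joint): how far the rubber plug of bottle_2's stopper stands out of home, m: 0 = fully home, 6 to 11 mm at the start; it stays where it is left and slides at about 11 N either way
- give_2 (a joint): how far the grip of bottle_2's stopper is pulled up elastically on its rubber plug, m: 0 = no pull, 1 mm for every 1 N of upward pull (4 mm = 4 N), springs back when let go
- collar_2: loose yellow plastic neck ring, 46 mm outer and 35.6 mm inner diameter, 20 mm tall, lying flat on the board in front of the caddy; origin at the centre of its underside, z along its axis (either end may be up). On a bottle it passes the stopper and rests on the shoulder with its underside about 83 mm above the bottle's origin
- bottle_3: squat round thick-glass dressing bottle with a green stripe on its label, in the third from the left hole of the caddy (2 mm play); may be absent. Loose, about 0.65 kg with its stopper, so a pull of about 6 N lifts it. Origin at the centre of its foot, z up. Body 72 mm diameter up to 65 mm, shoulder sloping in from there to the neck, neck 26 mm diameter from 88 to 104 mm (lip 29 mm)
- stopper_3 (a point): centre of the flat top of the green stopper grip of bottle_3: 30 mm diameter, 24 mm tall, top edge bevelled; this top is 130 mm above the bottle's origin when the stopper is home
- seat_3 (a joint): how far the rubber plug of bottle_3's stopper stands out of home, m: 0 = fully home, 6 to 11 mm at the start; it stays where it is left and slides at about 11 N either way
- give_3 (a joint): how far the grip of bottle_3's stopper is pulled up elastically on its rubber plug, m: 0 = no pull, 1 mm for every 1 N of upward pull (4 mm = 4 N), springs back when let go
- collar_3: loose green plastic neck ring, 46 mm outer and 35.6 mm inner diameter, 20 mm tall, lying flat on the board in front of the caddy; origin at the centre of its underside, z along its axis (either end may be up). On a bottle it passes the stopper and rests on the shoulder with its underside about 83 mm above the bottle's origin
- bottle_4: squat round thick-glass dressing bottle with a blue stripe on its label, in the rightmost hole of the caddy (2 mm play); may be absent. Loose, about 0.65 kg with its stopper, so a pull of about 6 N lifts it. Origin at the centre of its foot, z up. Body 72 mm diameter up to 65 mm, shoulder sloping in from there to the neck, neck 26 mm diameter from 88 to 104 mm (lip 29 mm)
- stopper_4 (a point): centre of the flat top of the blue stopper grip of bottle_4: 30 mm diameter, 24 mm tall, top edge bevelled; this top is 130 mm above the bottle's origin when the stopper is home
- seat_4 (a joint): how far the rubber plug of bottle_4's stopper stands out of home, m: 0 = fully home, 6 to 11 mm at the start; it stays where it is left and slides at about 11 N either way
- give_4 (a joint): how far the grip of bottle_4's stopper is pulled up elastically on its rubber plug, m: 0 = no pull, 1 mm for every 1 N of upward pull (4 mm = 4 N), springs back when let go
- collar_4: loose blue plastic neck ring, 46 mm outer and 35.6 mm inner diameter, 20 mm tall, lying flat on the board in front of the caddy; origin at the centre of its underside, z along its axis (either end may be up). On a bottle it passes the stopper and rests on the shoulder with its underside about 83 mm above the bottle's origin
- mustard_jar: mustard jar, 64 mm diameter, 109 mm tall (the board: 620 x 330 mm, flat, with a lip 6 mm high and 18 mm wide along its front and rear edges), standing on the left end of the board; leave alone; origin at the centre of its underside
- spice_jar: spice jar with red cap, 45 mm diameter, 106 mm tall, standing on the left end of the board; leave alone; origin at the centre of its underside
- lemon: lemon, 77 x 55 x 54 mm, standing on the left end of the board; leave alone; origin at the centre of its underside

How it is judged:
By the outcome, as a careful person would: the job done as asked, in the order asked, and still so for the second after the job is handed in, with the robot touching nothing.
Of bottle_1, bottle_2, bottle_3, bottle_4 only 3 to 4 are there at a start; the rules pass over those that are not, and their reading is None.
At some moment in a run one of collar_1, collar_2, collar_3, collar_4 may be knocked a few centimetres aside while the robot is not near it.
Once in a run the grip may slacken for a moment while it holds something.
It also fails if it takes over 210 s, if anything falls off the work surface, if the arm or the gripper's body presses on something with over 40 N, if the wrist force passes 120 N, or if a joint passes its speed limit or range.

### The arm

A 7-joint arm with a two-finger parallel gripper is mounted at the origin on a cart in front of the work surface, level with it; the furniture and walls round the work are solid. World frame = base frame: x ahead of the robot, y to its left, z up, the work surface at z = 0. Lengths are in m, angles in rad, forces in N, time in s.
With the tool pointing down it reaches from about 0.4 to 0.9 m from the base axis. Payload 5.5 kg.
Tool frame: the origin (TCP) lies midway between the tips of the shut fingers; the grasp point (between the pads) lies 19 mm behind it; z points along the fingers, y is the line along which they close (so a half turn about z gives the same grasp; the last joint's range is limited). The gripper opens to 85 mm and grips with 20 to 120 N. Pads are 22 mm wide; open, the fingers measure 114 mm over their backs; the gripper's body (76 mm by 85 mm) begins 54 mm behind the grasp point. The pads swing forward as they close: fully open they stand 13 mm farther back than shut.
Start: joints at [-0.883, 0.501, -0.427, 1.55, 0.221, 1.138, -0.21], TCP at [0.268, 0.592, 0.231] pointing down, gripper open.
Joint ranges: [-2.88, 2.88], [-0.31, 2.03], [-1.54, 1.56], [0.2, 2.42], [-1.41, 4.55], [0.19, 2.02], [-2.57, 2.57]. Speed limits (rad/s): [2.57, 2.57, 3.14, 3.14, 3.14, 3.14, 3.14].

### API

Orientations are given as a unit quaternion [x, y, z, w].
In Python, from cell import manip, eyes gives the robot as it stands.
- The arm moves only by the tool arm_command, never from a script. Its argument "deltas" is a list of rows, each a list of 7 numbers: the shift along the tool's x, y, z in cm, then the turn, a rotation vector about the tool's x, y, z in degrees, then the opening, from -1 (shut) to 1 (fully open). In form: [[x, y, z, rx, ry, rz, fingers], ...]. A call has 1 to 12 rows; each row is the pose to reach, as a shift and turn from the pose commanded when the call began, along the tool's axes at that moment; what a row does not reach only later rows make up. A row lasts 1/12 s, in which the tool goes at most 41.7 mm and 7.16 degrees, less where a joint would pass 70% of its speed; a pose out of reach is approached as far as the arm can. A call with a gripper value outside its range is refused whole. The fingers move at their own pace and stop on an object; "force" is the grip in N (left out, the last holds). Time passes only in rows, so rows that repeat a pose let the fingers close. It gives the time, the measured TCP pose, the force, the opening and the grip force at its end, in the units of the state.
- manip.sense(): the state, without advancing time (a new reading comes with each control period).
- eyes.capture(name): name is "scene" or "top" or "wrist"; returns the picture (384x512x3 uint8, red, green, blue); there is no depth.
- eyes.get_calibration(name): a dict with "K" (3x3 intrinsics, pixels), "world_from_camera" (4x4, takes a point from camera to world coordinates). Camera axes: x right, y up, looking along -z (the intrinsics and any distortion apply to the point x, -y, -z); pixel columns grow to the right and rows downward; lengths in m; the calibration is good to about 2 mm. A picture is of the moment at which its call begins: read the wrist's pose just before it. get_calibration takes no time and is no camera call; for the wrist camera it gives the pose at the moment of the call.
- manip.job_done(): hands the job in; it is judged then, once.
The state is a dict: "clock": time; "qpos": joint angles; "joint_velocities": joint speeds; "tau": joint torques, N m; "tcp_pos": TCP position; "tcp_rot": TCP orientation; "force": force on the tool from outside, world axes, zero at the start; "wrist_torque": the same for the moment, N m; "finger_gap": finger opening in m; "grasp_force": force on a finger pad.
Only numpy, scipy, OpenCV 4.12 (cv2) and the standard library are available. Lean on these libraries where they do the work, as an engineer would, in place of code of your own. Each camera call takes 0.05 s, during which the arm holds its last target. There are 200 camera calls.

## Working session

There is one attempt and no reset: what is moved stays moved. The work goes in short steps, Python scripts to look and compute and a tool call to move; the robot and the scene stay as the last step left them, time stands still between calls to the robot, and variables do not carry over. Pictures are saved under pics/ and viewed, at most 14 in all, crops included, and the job is handed in when it is done.

Besides the shell and the picture viewer there is one more tool, called after ">>>" as a command line: name --pt "numbers of a row" for each row, then --argument value for the rest. arm_command: Moves the arm, as the interface text tells. Its arguments: {"type":"object","properties":{"deltas":{"type":"array","items":{"type":"array","items":{"type":"number"}}},"force":{"type":"number"}},"required":["deltas"]}

```bash
mkdir -p pics; ls; cat > h.py <<'E'
import numpy as np, cv2
from cell import manip, eyes
def snap(cam,name):
    c=eyes.get_calibration(cam); im=eyes.capture(cam)
    cv2.imwrite(f'pics/{name}.png',cv2.cvtColor(im,cv2.COLOR_RGB2BGR)); np.savez(f'pics/{name}.npz',K=c['K'],T=c['world_from_camera'])
    return im
def ray(name,u,v):
    d=np.load(f'pics/{name}.npz');K=d['K'];T=d['T']
    r=np.linalg.inv(K)@[u,v,1]; r=T[:3,:3]@[r[0],-r[1],-r[2]]
    return T[:3,3],r
def at(name,u,v,z):
    o,r=ray(name,u,v); return (o+r*(z-o[2])/r[2])
def proj(name,p):
    d=np.load(f'pics/{name}.npz');T=d['T']; q=T[:3,:3].T@(np.array(p)-T[:3,3]); x=d['K']@[q[0],-q[1],-q[2]]
    return x[:2]/x[2]
E
python3 - <<'E'
from h import *
for c in ['scene','top']:
    snap(c,c+'0'); d=eyes.get_calibration(c); print({k:(np.round(v,3).tolist() if k in('K','world_from_camera') else v) for k,v in d.items()})
s=manip.sense(); print({k:np.round(v,3).tolist() for k,v in s.items()})
a=cv2.imread('pics/scene0.png');b=cv2.imread('pics/top0.png')
E
```

```text
pics
{'K': [[438.68, 0.0, 249.337], [0.0, 438.68, 189.693], [0.0, 0.0, 1.0]], 'world_from_camera': [[0.793, 0.311, -0.523, 0.056], [-0.608, 0.432, -0.665, -0.473], [0.019, 0.846, 0.532, 0.629], [0.0, 0.0, 0.0, 1.0]]}
{'K': [[367.22, 0.0, 249.663], [0.0, 367.22, 185.29], [0.0, 0.0, 1.0]], 'world_from_camera': [[-0.005, 0.983, -0.186, 0.392], [-1.0, -0.008, -0.017, 0.151], [-0.018, 0.186, 0.982, 0.977], [0.0, 0.0, 0.0, 1.0]]}
{'clock': 0.1, 'qpos': [-0.883, 0.502, -0.427, 1.551, 0.221, 1.138, -0.21], 'joint_velocities': [0.0, -0.001, 0.0, -0.002, 0.001, -0.0, -0.0], 'tau': [-0.01, -57.082, -5.839, -28.175, 0.01, 0.006, -0.0], 'tcp_pos': [0.268, 0.592, 0.23], 'tcp_rot': [0.211, 0.978, -0.001, -0.0], 'force': [0.031, -0.137, -0.473], 'wrist_torque': [-0.008, 0.08, 0.017], 'grasp_force': 0.0, 'finger_gap': 0.085}
```

View pics/scene0.png

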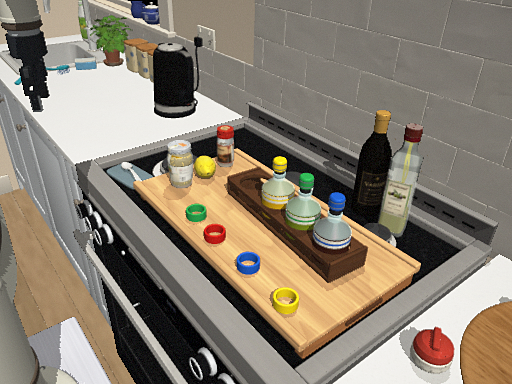

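View pics/top0.png

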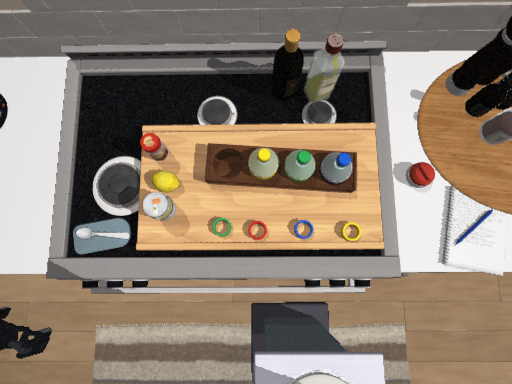

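The top view shows three bottles: yellow at (264,156), green at (302,158) and blue at (343,160). The leftmost hole is empty, so there is no red bottle. The collars are green (222,227), red (258,230), blue (303,229) and yellow (352,231). I'll triangulate these from both cameras.

```bash
cat >> h.py <<'E'
RNG={'red':[(0,8),(172,180)],'yellow':[(24,33)],'green':[(60,85)],'blue':[(106,125)]}
def blobs(im,col,smin=150,vmin=60,amin=25):
    h=cv2.cvtColor(im,cv2.COLOR_RGB2HSV); m=np.zeros(im.shape[:2],np.uint8)
    for a,b in RNG[col]: m|=cv2.inRange(h,(a,smin,vmin),(b,255,255))
    n,l,s,c=cv2.connectedComponentsWithStats(m)
    return [(np.round(c[i],1).tolist(),s[i].tolist()) for i in range(1,n) if s[i][4]>=amin]
def tri(obs):
    A=np.zeros((3,3));b=np.zeros(3)
    for n,u,v in obs:
        o,r=ray(n,u,v);r=r/np.linalg.norm(r);P=np.eye(3)-np.outer(r,r);A+=P;b+=P@o
    return np.linalg.solve(A,b)
E
python3 - <<'E'
from h import *
for n in ['scene0','top0']:
    im=cv2.cvtColor(cv2.imread(f'pics/{n}.png'),cv2.COLOR_BGR2RGB)
    for c in RNG: print(n,c,*[b for b in blobs(im,c) if 130<b[0][0]<400 and 100<b[0][1]<330],sep='\n  ')
a=cv2.imread('pics/scene0.png')[140:320,170:370]; b=cv2.imread('pics/top0.png')[135:250,200:370]
o=np.zeros((600,800,3),np.uint8); a=cv2.resize(a,None,fx=1.9,fy=1.9,interpolation=3);b=cv2.resize(b,None,fx=2.4,fy=2.4,interpolation=3)
o[:a.shape[0],:a.shape[1]]=a; o[-b.shape[0]:,-b.shape[1]:]=b
cv2.imwrite('pics/c0.png',o)
E
```

```text
scene0
  red
  ([224.9, 132.5], [217, 125, 17, 14, 176])
  ([214.4, 233.4], [204, 224, 22, 20, 346])
scene0
  yellow
  ([204.6, 165.9], [194, 155, 22, 23, 367])
  ([279.3, 163.2], [273, 156, 14, 17, 168])
  ([277.2, 198.7], [262, 193, 32, 9, 42])
  ([285.3, 300.0], [273, 287, 26, 27, 481])
scene0
  green
  ([306.4, 177.0], [300, 173, 14, 9, 110])
  ([305.5, 184.3], [299, 181, 15, 6, 43])
  ([195.6, 212.6], [186, 204, 20, 18, 263])
scene0
  blue
  ([337.0, 197.1], [329, 192, 17, 11, 146])
  ([335.9, 204.9], [328, 201, 17, 7, 62])
  ([327.2, 243.1], [315, 237, 26, 9, 29])
  ([247.8, 262.6], [237, 252, 23, 22, 363])
top0
  red
  ([150.5, 142.7], [140, 133, 21, 20, 235])
  ([257.2, 229.7], [248, 221, 19, 19, 137])
top0
  yellow
  ([263.7, 154.5], [258, 148, 13, 14, 133])
  ([164.7, 180.7], [151, 170, 28, 22, 453])
  ([351.1, 230.9], [341, 222, 20, 19, 140])
top0
  green
  ([303.5, 156.5], [298, 151, 12, 12, 121])
  ([221.2, 226.0], [213, 218, 18, 18, 74])
top0
  blue
  ([343.4, 159.0], [337, 153, 14, 13, 143])
  ([303.7, 228.9], [295, 221, 18, 17, 88])
```

View pics/c0.png

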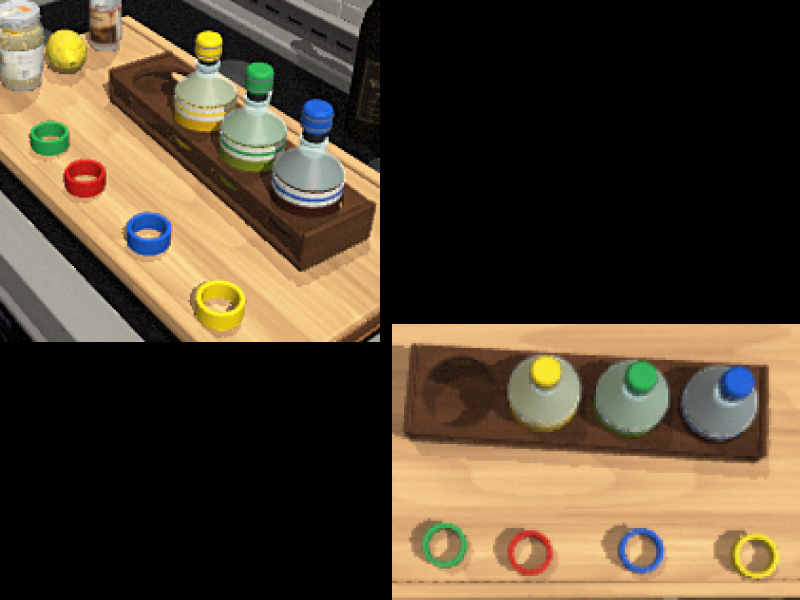

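The crop confirms yellow, green and blue bottles with stoppers standing out. The four collars lie flat, with hollow centres visible.

```bash
python3 - <<'E'
from h import *
def t(n,s,u): p=tri([('scene0',*s),('top0',*u)]); print(n,np.round(p,4), np.round(proj('scene0',p)-s,1),np.round(proj('top0',p)-u,1))
# grips: bbox centres
t('sy',(279.5,164),(263.9,154.6));t('sg',(306.3,180.5),(303.5,156.6));t('sb',(337,199.5),(343.5,159.1))
t('cg',(195.5,212.5),(221.7,226.7));t('cr',(214.5,233.5),(257.2,230));t('cb',(248,262.5),(303.5,229));t('cy',(285.5,300),(350.7,231))
from scipy.spatial.transform import Rotation as R
s=manip.sense(); print(R.from_quat(s['tcp_rot']).as_matrix().round(3))
c=eyes.get_calibration('wrist'); T=c['world_from_camera']; M=np.eye(4);M[:3,:3]=R.from_quat(s['tcp_rot']).as_matrix();M[:3,3]=s['tcp_pos']
print(c['K'],(np.linalg.inv(M)@T).round(3))
E
```

```text
sy [0.612  0.1322 0.1797] [ 0.1 -0. ] [-0.1  0.1]
sg [0.6055 0.0442 0.184 ] [ 0. -0.] [-0.  0.]
sb [ 0.5981 -0.0432  0.1886] [-0.2  0.1] [ 0.1 -0.1]
cg [0.461  0.2369 0.0564] [-0.1  0. ] [ 0.  -0.1]
cr [0.4526 0.1479 0.0565] [-0.3  0. ] [ 0.1 -0.2]
cb [0.4541 0.0329 0.0575] [-0.2  0. ] [ 0.1 -0.1]
cy [ 0.4482 -0.0835  0.0573] [-0.  0.] [ 0. -0.]
[[-0.911  0.412 -0.001]
 [ 0.412  0.911 -0.002]
 [ 0.    -0.002 -1.   ]]
[[264.69239015   0.         255.01480505]
 [  0.         264.69239015 186.35524781]
 [  0.           0.           1.        ]] [[ 0.     0.955  0.298  0.076]
 [ 1.     0.    -0.001  0.001]
 [-0.001  0.298 -0.955 -0.142]
 [ 0.     0.     0.     1.   ]]
```

```bash
cat >> h.py <<'E'
from scipy.spatial.transform import Rotation as R
RT=R.from_matrix(np.array([[-1,0,0],[0,1,0],[0,0,-1.]]).T)
def go(x,y,z):
    s=manip.sense(); r=R.from_quat(s['tcp_rot'])
    print('t',round(s['clock'],1),'d cm',(r.inv().apply(np.array([x,y,z])-s['tcp_pos'])*100).round(2),'rot',np.degrees((r.inv()*RT).as_rotvec()).round(2))
E
python3 -c "
from h import *
go(.60,.132,.27)"
```

```text
t 0.1 d cm [-49.22 -28.19  -3.92] rot [-1.000e-01 -2.000e-02 -2.434e+01]
```

>>> arm_command --pt "-4 -2.3 -3 0 0 -4 -1" --pt "-8 -4.6 -3.9 0 0 -8 -1" --pt "-49.2 -28.2 -3.9 0 0 -24.3 -1" --pt "-49.2 -28.2 -3.9 0 0 -24.3 -1" --pt "-49.2 -28.2 -3.9 0 0 -24.3 -1" --pt "-49.2 -28.2 -3.9 0 0 -24.3 -1" --pt "-49.2 -28.2 -3.9 0 0 -24.3 -1" --pt "-49.2 -28.2 -3.9 0 0 -24.3 -1" --pt "-49.2 -28.2 -3.9 0 0 -24.3 -1" --pt "-49.2 -28.2 -3.9 0 0 -24.3 -1" --pt "-49.2 -28.2 -3.9 0 0 -24.3 -1" --pt "-49.2 -28.2 -3.9 0 0 -24.3 -1"

```text
clock: 1.1
tcp_pos: [0.5546, 0.1941, 0.2693]
tcp_rot: [0.0, 1.0, -0.0, -0.0]
force: [1.6, 0.6, -0.3]
finger_gap: 0.0001
grasp_force: 0.0
```

```bash
python3 -c "
from h import *
go(.60,.132,.27); print(manip.sense()['qpos'])"
```

```text
t 1.1 d cm [-4.54 -6.2  -0.07] rot [-0.02 -0.03 -0.04]
[-0.10464429  0.34317669 -0.35158622  1.67243535  0.12740487  1.14906749
  1.08040564]
```

>>> arm_command --pt "-4.5 -6.2 0 0 0 0 -1" --pt "-4.5 -6.2 0 0 0 0 -1" --pt "-4.5 -6.2 0 0 0 0 -1" --pt "-4.5 -6.2 0 0 0 0 -1"

```text
clock: 1.43
tcp_pos: [0.5999, 0.1306, 0.2685]
tcp_rot: [0.003, 1.0, -0.001, -0.001]
force: [-0.6, 2.0, 0.3]
finger_gap: 0.0
grasp_force: 0.0
```

```bash
python3 - <<'E'
from h import *
im=snap('wrist','w1'); go(.612,.132,.2)
for c in ['yellow','green','blue']: print(c,blobs(im,c,120))
E
```

```text
t 1.5 d cm [-1.34 -0.14  6.87] rot [ 0.02 -0.09 -0.15]
yellow [([69.8, 38.5], [53, 16, 39, 42, 323]), ([445.0, 126.9], [436, 125, 21, 6, 41]), ([454.4, 147.4], [428, 129, 52, 39, 1373]), ([188.7, 143.0], [180, 142, 18, 4, 28]), ([258.6, 205.7], [244, 193, 30, 27, 622])]
green [([346.2, 47.4], [326, 28, 39, 41, 540]), ([160.9, 199.0], [145, 185, 33, 29, 745])]
blue [([173.5, 41.9], [155, 21, 40, 44, 637]), ([77.6, 185.2], [62, 175, 24, 26, 172]), ([59.6, 193.4], [42, 178, 36, 31, 875])]
```

View pics/w1.png

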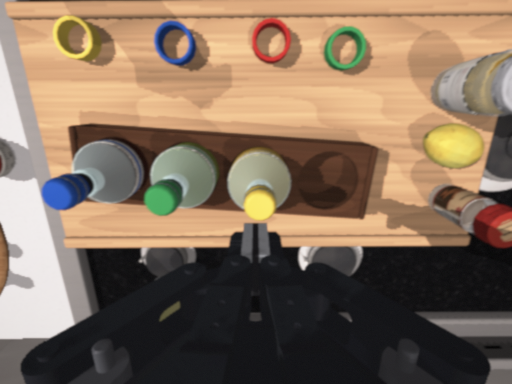

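The wrist view shows the yellow stopper at (260,206), green at (161,199) and blue at (60,193), and all four collars along the top. I'll fit cylinder models to the blob boxes in all three views.

```bash
cat >> h.py <<'E'
from scipy.optimize import least_squares
def bbox(name,col,near,rad=22,smin=110):
    im=cv2.cvtColor(cv2.imread(f'pics/{name}.png'),cv2.COLOR_BGR2RGB)
    h=cv2.cvtColor(im,cv2.COLOR_RGB2HSV); m=np.zeros(im.shape[:2],np.uint8)
    for a,b in RNG[col]: m|=cv2.inRange(h,(max(a-3,0),smin,40),(b+3,255,255))
    k=np.zeros_like(m); cv2.circle(k,(int(near[0]),int(near[1])),rad,255,-1)
    v,u=np.nonzero(m&k); return np.array([u.min(),v.min(),u.max()+1,v.max()+1])-.5
def cyl(p,r,h,bev=0):
    t=np.linspace(0,2*np.pi,49); ring=lambda rr,z:np.c_[p[0]+rr*np.cos(t),p[1]+rr*np.sin(t),np.full(49,p[2]+z)]
    return np.r_[ring(r,0),ring(r,h-bev),ring(r-bev,h)]
def fit(col,obs,r,h,bev,p0,rad=22):
    B=[(n,bbox(n,col,c,rad)) for n,c in obs]
    def f(p):
        o=[]
        for n,b in B:
            q=np.array([proj(n,x) for x in cyl(p,r,h,bev)]); o.append(np.r_[q.min(0),q.max(0)]-b)
        return np.concatenate(o)
    s=least_squares(f,p0,loss='soft_l1',x_scale=.01); print(col,'base',s.x.round(4),'top z',round(s.x[2]+h,4),'res',s.fun.round(1).tolist()); return s.x
E
python3 - <<'E'
from h import *
for c,a,b,w,p in [('yellow',(280,164),(264,155),(259,206),(.61,.13,.17)),('green',(306,180),(303,157),(161,199),(.605,.044,.17)),('blue',(337,200),(343,159),(62,193),(.6,-.043,.17))]:
    fit(c,[('scene0',a),('top0',b),('w1',w)],.015,.024,.002,p,20)
for c,a,b,w,p in [('yellow',(285,300),(351,231),(74,38),(.45,-.083,.05)),('green',(196,212),(221,227),(346,47),(.46,.237,.05)),('blue',(248,262),(303,229),(174,43),(.45,.033,.05)),('red',(214,233),(257,230),(271,40),(.45,.148,.05))]:
    fit(c,[('scene0',a),('top0',b),('w1',w)],.023,.02,0,p,26)
E
```

```text
yellow base [0.6117 0.1353 0.166 ] top z 0.19 res [-0.3, 0.8, -0.7, 0.0, 8.3, -0.1, -8.2, -7.7, -0.7, -2.5, 0.5, 1.6]
green base [0.6059 0.046  0.1694] top z 0.1934 res [0.2, 0.1, 0.4, 0.8, -1.2, -0.5, -0.6, 1.1, -2.4, -1.7, 1.4, 3.0]
blue base [ 0.599  -0.0425  0.171 ] top z 0.195 res [0.0, 0.9, 0.0, 0.3, -1.7, -1.1, 0.1, 0.5, -4.1, -1.8, 5.4, 3.2]
yellow base [ 0.4482 -0.0835  0.0426] top z 0.0626 res [4.4, 1.9, -2.6, -0.4, -0.4, 0.0, -0.9, 0.1, -1.8, -0.5, 0.7, 1.1]
green base [0.4616 0.2387 0.045 ] top z 0.065 res [-0.8, -0.3, 0.1, 0.7, -1.1, -0.6, 0.0, 0.4, -2.8, -0.8, 0.6, 2.6]
blue base [0.4545 0.0349 0.0448] top z 0.0648 res [-1.0, -0.3, -0.1, 1.5, -1.5, -0.3, -0.0, -0.2, -2.6, -0.5, 0.6, 1.7]
red base [0.4528 0.1504 0.0505] top z 0.0705 res [4.0, 9.6, -0.9, -1.5, -0.6, -0.5, -0.8, -0.4, 0.2, -0.5, -0.7, -0.0]
```

>>> arm_command --pt "-1.3 0.1 3 0 0 0 -1" --pt "-1.3 0.1 5 0 0 0 -1" --pt "-1.3 0.1 6.3 0 0 0 -1" --pt "-1.3 0.1 6.3 0 0 0 -1" --pt "-1.3 0.1 6.6 0 0 0 -1" --pt "-1.3 0.1 6.9 0 0 0 -1" --pt "-1.3 0.1 7.2 0 0 0 -1" --pt "-1.3 0.1 7.5 0 0 0 -1"

```text
clock: 2.15
tcp_pos: [0.6125, 0.1355, 0.1955]
tcp_rot: [0.0, 1.0, 0.0, 0.001]
force: [0.2, -0.2, 0.9]
finger_gap: 0.0005
grasp_force: 0.0
```

>>> arm_command --pt "0 -0.1 0.1 0 0 0 -1" --pt "0 -0.1 0.2 0 0 0 -1" --pt "0 -0.1 0.3 0 0 0 -1" --pt "0 -0.1 0.4 0 0 0 -1" --pt "0 -0.1 0.4 0 0 0 -1"

```text
clock: 2.57
tcp_pos: [0.6124, 0.1339, 0.1921]
tcp_rot: [0.001, 1.0, -0.0, 0.001]
force: [-2.3, -0.0, 7.0]
finger_gap: 0.0001
grasp_force: 3.8
```

>>> arm_command --pt "0 0 0.1 0 0 0 -1" --pt "0 0 0.2 0 0 0 -1" --pt "0 0 0.3 0 0 0 -1" --pt "0 0 0.4 0 0 0 -1" --pt "0 0 0.5 0 0 0 -1" --pt "0 0 0.5 0 0 0 -1"

```text
clock: 3.07
tcp_pos: [0.6125, 0.134, 0.1875]
tcp_rot: [0.0, 1.0, -0.0, 0.001]
force: [-3.2, -0.5, 8.4]
finger_gap: 0.0002
grasp_force: 4.6
```

>>> arm_command --pt "0 0 0.1 0 0 0 -1" --pt "0 0 0.2 0 0 0 -1" --pt "0 0 0.3 0 0 0 -1" --pt "0 0 0.4 0 0 0 -1" --pt "0 0 0.4 0 0 0 -1"

```text
clock: 3.48
tcp_pos: [0.6136, 0.1343, 0.1861]
tcp_rot: [0.001, 1.0, 0.0, 0.002]
force: [-5.9, -2.5, 22.3]
finger_gap: -0.0
grasp_force: 10.7
```

>>> arm_command --pt "0 0 0.1 0 0 0 -1" --pt "0 0 0.3 0 0 0 -1" --pt "0 0 0.3 0 0 0 -1"

```text
clock: 3.73
tcp_pos: [0.615, 0.1348, 0.1861]
tcp_rot: [0.001, 1.0, 0.0, 0.004]
force: [-9.8, -2.6, 35.0]
finger_gap: -0.0002
grasp_force: 17.3
```

>>> arm_command --pt "0 0 -1 0 0 0 -1" --pt "0 0 -3 0 0 0 0" --pt "0 0 -4 0 0 0 0.3" --pt "0 0 -4 0 0 0 0.3" --pt "0 0 -4 0 0 0 0.3" --pt "0 0 -4 0 0 0 0.3"

```text
clock: 4.23
tcp_pos: [0.6114, 0.1339, 0.2175]
tcp_rot: [0.0, 1.0, -0.0, -0.001]
force: [1.0, -0.2, 0.3]
finger_gap: 0.0556
grasp_force: 0.0
```

```bash
python3 - <<'E'
from h import *
snap('wrist','w2'); go(.612,.1345,.164)
for c,w,p in [('yellow',(proj('w2',(.612,.1345,.178))),(.612,.1345,.162))]:
    print(w); fit(c,[('w2',w)],.015,.024,.002,p,30)
E
```

```text
t 4.3 d cm [-0.09  0.07  5.31] rot [-0.03 -0.12 -0.04]
[254.62089531 212.11551215]
yellow base [0.6185 0.1344 0.1446] top z 0.1686 res [1.0, -0.9, -1.0, 0.8]
```

View pics/w2.png

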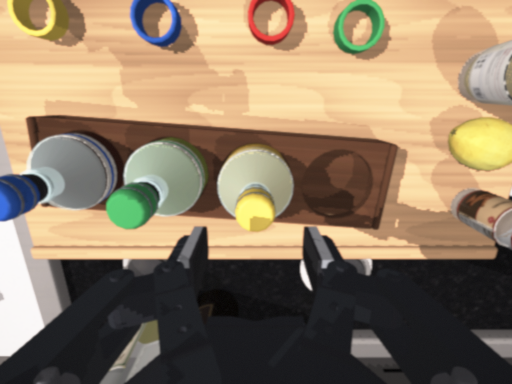

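```bash
python3 - <<'E'
from h import *
b=bbox('w2','yellow',(255,210),30);print(b)
for x in (.606,.609,.612,.615,.618):
    q=np.array([proj('w2',p) for p in cyl((x,.134,.162),.015,.024,.002)]);print(x,q.min(0).round(1),q.max(0).round(1))
E
```

```text
[234.5 188.5 274.5 230.5]
0.606 [232.9 179. ] [275.  226.7]
0.609 [233.  182.7] [274.9 230.5]
0.612 [233.1 186.4] [274.8 234.2]
0.615 [233.2 190. ] [274.7 237.8]
0.618 [233.3 193.6] [274.6 241.4]
```

>>> arm_command --pt "0 0.05 3 0 0 0 0.3" --pt "0 0.05 5 0 0 0 0.3" --pt "0 0.05 5.2 0 0 0 0.3" --pt "0 0.05 5.2 0 0 0 0.3" --pt "0 0.05 5.2 0 0 0 -1" --pt "0 0.05 5.2 0 0 0 -1" --pt "0 0.05 5.2 0 0 0 -1" --pt "0 0.05 5.2 0 0 0 -1" --pt "0 0.05 5.2 0 0 0 -1" --force 40

```text
clock: 5.03
tcp_pos: [0.6129, 0.1342, 0.1679]
tcp_rot: [0.001, 1.0, -0.0, 0.001]
force: [-0.5, -2.9, 3.6]
finger_gap: 0.0281
grasp_force: 39.8
```

>>> arm_command --pt "0 0.05 -0.05 0 0 0 -1" --pt "0 0.05 -0.1 0 0 0 -1" --pt "0 0.05 -0.15 0 0 0 -1" --pt "0 0.05 -0.2 0 0 0 -1" --pt "0 0.05 -0.2 0 0 0 -1"

```text
clock: 5.45
tcp_pos: [0.612, 0.135, 0.1684]
tcp_rot: [0.0, 1.0, -0.0, -0.0]
force: [1.1, -1.3, -0.1]
finger_gap: 0.0283
grasp_force: 39.4
```

>>> arm_command --pt "0 0 -0.04 0 0 0 -1" --pt "0 0 -0.08 0 0 0 -1" --pt "0 0 -0.12 0 0 0 -1" --pt "0 0 -0.16 0 0 0 -1" --pt "0 0 -0.2 0 0 0 -1" --pt "0 0 -0.2 0 0 0 -1"

```text
clock: 5.95
tcp_pos: [0.6117, 0.1352, 0.1703]
tcp_rot: [0.0, 1.0, 0.0, -0.0]
force: [1.1, -1.6, -2.1]
finger_gap: 0.0282
grasp_force: 39.5
```

>>> arm_command --pt "0 0 -0.05 0 0 0 -1" --pt "0 0 -0.1 0 0 0 -1" --pt "0 0 -0.15 0 0 0 -1" --pt "0 0 -0.19 0 0 0 -1" --pt "0 0 -0.19 0 0 0 -1" --pt "0 0 -0.19 0 0 0 -1"

```text
clock: 6.45
tcp_pos: [0.6117, 0.1351, 0.1721]
tcp_rot: [0.0, 1.0, 0.0, -0.0]
force: [0.4, -0.6, -4.2]
finger_gap: 0.028
grasp_force: 39.7
```

>>> arm_command --pt "0 0 0 0 0 0 -1" --pt "0 0 0 0 0 0 -1" --pt "0 0 0 0 0 0 -1" --pt "0 0 0 0 0 0 -1"

```text
clock: 6.78
tcp_pos: [0.6118, 0.1351, 0.1723]
tcp_rot: [0.0, 1.0, 0.0, -0.0]
force: [0.7, -0.7, -4.5]
finger_gap: 0.0278
grasp_force: 39.7
```

>>> arm_command --pt "0 0 0.05 0 0 0 -1" --pt "0 0 0.1 0 0 0 -1" --pt "0 0 0.15 0 0 0 -1" --pt "0 0 0.2 0 0 0 -1" --pt "0 0 0.25 0 0 0 -1" --pt "0 0 0.3 0 0 0 -1" --pt "0 0 0.35 0 0 0 -1" --pt "0 0 0.4 0 0 0 -1" --pt "0 0 0.4 0 0 0 -1"

```text
clock: 7.53
tcp_pos: [0.6122, 0.135, 0.1686]
tcp_rot: [0.0, 1.0, -0.0, 0.0]
force: [0.7, -1.1, -0.7]
finger_gap: 0.028
grasp_force: 40.0
```

>>> arm_command --pt "0 0 0 0 0 0 0.3" --pt "0 0 0 0 0 0 0.3" --pt "0 0 0 0 0 0 0.3" --pt "0 0 -4 0 0 0 0.3" --pt "0 0 -8 0 0 0 0.5" --pt "5 -7 -8 0 0 0 0.5" --pt "16.4 -21.9 -8 0 0 0 0.5" --pt "16.4 -21.9 -8 0 0 0 0.5" --pt "16.4 -21.9 -8 0 0 0 0.5" --pt "16.4 -21.9 -7 0 0 0 0.5" --pt "16.4 -21.9 -4 0 0 0 0.5" --pt "16.4 -21.9 0 0 0 0 0.5"

```text
clock: 8.53
tcp_pos: [0.4544, -0.0801, 0.1905]
tcp_rot: [0.002, 1.0, -0.002, 0.004]
force: [2.0, -0.8, -1.6]
finger_gap: 0.0639
grasp_force: 0.0
```

>>> arm_command --pt "0 0 2 0 0 0 0.5" --pt "0 0 2 0 0 0 0.5" --pt "0 0 2 0 0 0 0.5" --pt "0 0 2 0 0 0 0.5" --pt "0 0 2 0 0 0 0.5"

```text
clock: 8.95
tcp_pos: [0.4558, -0.0751, 0.1691]
tcp_rot: [-0.001, 1.0, -0.0, 0.002]
force: [-0.2, 0.6, -0.2]
finger_gap: 0.0638
grasp_force: 0.0
```

```bash
cat >> h.py <<'E'
def scan(name,col,p,r,h,bev=0,rad=40):
    "xy by matching bbox at fixed z in one wrist view"
    c=proj(name,(p[0],p[1],p[2]+h/2)); b=bbox(name,col,c,rad); q0=None
    def f(xy):
        q=np.array([proj(name,x) for x in cyl((xy[0],xy[1],p[2]),r,h,bev)]); return np.r_[q.min(0),q.max(0)]-b
    s=least_squares(f,p[:2],x_scale=.01); print(col,s.x.round(4),'res',s.fun.round(1),'bbox',b); return s.x
E
python3 - <<'E'
from h import *
im=snap('wrist','w3'); snap('top','top1'); go(.448,-.0835,.05)
scan('w3','yellow',(.448,-.0835,.046),.023,.02,0,60)
fit('yellow',[('top1',proj('top0',(.448,-.0835,.056)))],.023,.02,0,(.448,-.0835,.046),26)
E
```

```text
t 9.1 d cm [ 0.77 -0.82 11.87] rot [-0.01  0.16  0.05]
yellow [ 0.4482 -0.0808] res [-0.4 -0.9  0.4  1. ] bbox [224.5 151.5 271.5 199.5]
yellow base [ 0.4479 -0.0887  0.0284] top z 0.0484 res [0.4, -0.4, -0.4, 0.4]
```

View pics/w3.png

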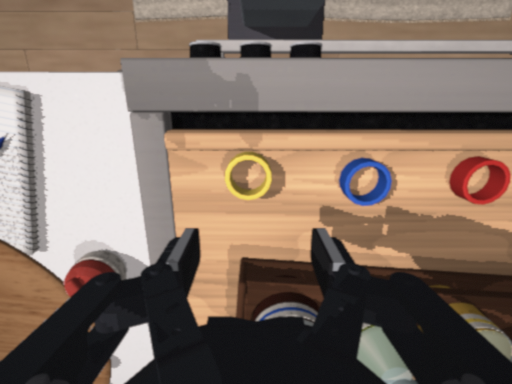

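>>> arm_command --pt "0.8 -0.6 3 0 0 0 0.5" --pt "0.8 -0.6 6 0 0 0 0.5" --pt "0.8 -0.6 8 0 0 0 0.5" --pt "0.8 -0.6 8 0 0 0 0.5" --pt "0.8 -0.6 8 0 0 0 0.5"

```text
clock: 9.47
tcp_pos: [0.4456, -0.0815, 0.0874]
tcp_rot: [-0.0, 1.0, 0.0, -0.001]
force: [0.6, -0.1, -0.0]
finger_gap: 0.064
grasp_force: 0.0
```

```bash
python3 - <<'E'
from h import *
go(.448,-.081,.051);im=snap('wrist','w4')
scan('w4','yellow',(.448,-.081,.046),.023,.02,0,60)
E
```

```text
t 9.5 d cm [-0.24  0.05  3.64] rot [ 0.03 -0.08  0.01]
yellow [ 0.4485 -0.0812] res [-0.4 -1.8  0.4  1.9] bbox [220.5 186.5 287.5 253.5]
```

>>> arm_command --pt "-0.2 0 2 0 0 0 0.5" --pt "-0.2 0 3.6 0 0 0 0.5" --pt "-0.2 0 3.6 0 0 0 0.5" --pt "-0.2 0 3.6 0 0 0 0.5"

```text
clock: 9.85
tcp_pos: [0.4485, -0.0819, 0.0525]
tcp_rot: [0.0, 1.0, -0.0, 0.0]
force: [0.1, -0.3, 0.8]
finger_gap: 0.0643
grasp_force: 0.0
```

```bash
python3 -c "
from h import *
go(.4483,-.081,.051)"
```

```text
t 9.8 d cm [0.02 0.09 0.15] rot [-0.01  0.05 -0.02]
```

>>> arm_command --pt "0 0.05 0 0 0 0 -1" --pt "0 0.05 0 0 0 0 -1" --pt "0 0.05 0 0 0 0 -1" --pt "0 0.05 0 0 0 0 -1" --pt "0 0.05 -0.3 0 0 0 -1" --pt "0 0.05 -2 0 0 0 -1" --pt "0 0.05 -5 0 0 0 -1" --pt "0 0.05 -5 0 0 0 -1" --force 35

```text
clock: 10.52
tcp_pos: [0.4512, -0.0819, 0.1061]
tcp_rot: [0.0, 1.0, -0.001, 0.004]
force: [0.5, -0.1, 0.4]
finger_gap: 0.0441
grasp_force: 36.2
```

```bash
python3 - <<'E'
from h import *
im=snap('wrist','w5'); p=manip.sense()['tcp_pos']; print(p)
scan('w5','yellow',(p[0],p[1],p[2]-.005),.023,.02,0,60)
go(.612,.135,.255)
E
```

```text
[ 0.45058115 -0.0819219   0.104593  ]
yellow [ 0.4496 -0.081 ] res [-0.5 -2.   0.5  2.2] bbox [213.5 196.5 296.5 279.5]
t 10.6 d cm [-16.23  21.68 -14.96] rot [-0.08  0.39 -0.04]
```

View pics/w5.png

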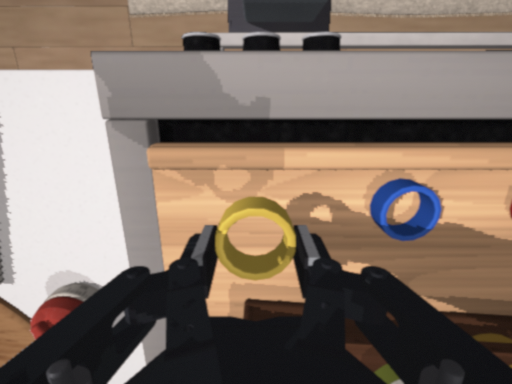

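>>> arm_command --pt "0 0 -4 0 0 0 -1" --pt "0 0 -8 0 0 0 -1" --pt "0 2 -12 0 0 0 -1" --pt "-2 5 -15 0 0 0 -1" --pt "-16.2 21.7 -15 0 0 0 -1" --pt "-16.2 21.7 -15 0 0 0 -1" --pt "-16.2 21.7 -15 0 0 0 -1" --pt "-16.2 21.7 -15 0 0 0 -1" --pt "-16.2 21.7 -15 0 0 0 -1" --pt "-16.2 21.7 -15 0 0 0 -1" --pt "-16.2 21.7 -15 0 0 0 -1" --pt "-16.2 21.7 -15 0 0 0 -1"

```text
clock: 11.57
tcp_pos: [0.6095, 0.1366, 0.2503]
tcp_rot: [-0.001, 1.0, 0.0, -0.001]
force: [-0.4, -1.0, -1.2]
finger_gap: 0.0443
grasp_force: 36.2
```

```bash
python3 -c "
from h import *
go(.6128,.135,.205)
snap('wrist','w6');p=manip.sense()['tcp_pos']
b=bbox('w6','yellow',(255,238),60);print(b,manip.sense()['finger_gap'])
scan('w6','yellow',(p[0],p[1],p[2]-.006),.023,.02,0,60)"
```

```text
t 11.6 d cm [-0.34 -0.16  4.52] rot [ 0.   -0.11  0.09]
[213.5 179.5 296.5 281.5] 0.04401277511254139
yellow [0.6025 0.1374] res [-1.2  6.7  1.2 -7.1] bbox [213.5 179.5 296.5 281.5]
```

View pics/w6.png

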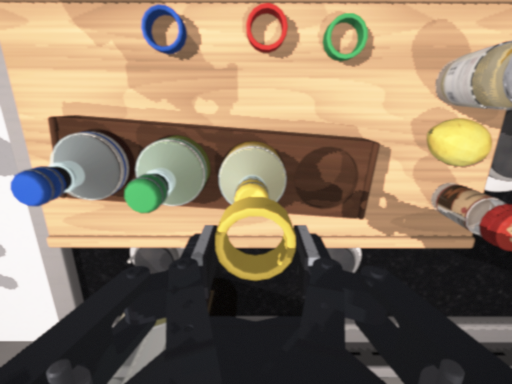

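>>> arm_command --pt "-0.3 -0.1 2 0 0 0 -1" --pt "-0.3 -0.1 4 0 0 0 -1" --pt "-0.3 -0.1 4.7 0 0 0 -1" --pt "-0.3 -0.1 4.7 0 0 0 -1" --pt "-0.3 -0.1 4.7 0 0 0 -1"

```text
clock: 12.03
tcp_pos: [0.6125, 0.1333, 0.2046]
tcp_rot: [0.001, 1.0, -0.0, -0.0]
force: [-0.3, 0.6, 0.1]
finger_gap: 0.0445
grasp_force: 36.2
```

```bash
python3 -c "
from h import *
go(.6128,.135,.195)"
```

```text
t 12.0 d cm [-0.03  0.17  0.96] rot [-0.03 -0.04 -0.11]
```

>>> arm_command --pt "0 0.15 0.4 0 0 0 -1" --pt "0 0.15 0.8 0 0 0 -1" --pt "0 0.15 1.1 0 0 0 -1" --pt "0 0.15 1.4 0 0 0 -1" --pt "0 0.15 1.7 0 0 0 -1" --pt "0 0.15 1.7 0 0 0 -1"

```text
clock: 12.53
tcp_pos: [0.6125, 0.1358, 0.1866]
tcp_rot: [0.0, 1.0, -0.0, -0.001]
force: [-0.6, 0.6, -0.4]
finger_gap: 0.0439
grasp_force: 36.2
```

>>> arm_command --pt "0 -0.05 0.7 0 0 0 -1" --pt "0 -0.05 1.4 0 0 0 -1" --pt "0 -0.05 2.1 0 0 0 -1" --pt "0 -0.05 2.8 0 0 0 -1" --pt "0 -0.05 3.3 0 0 0 -1" --pt "0 -0.05 3.6 0 0 0 -1" --pt "0 -0.05 3.8 0 0 0 -1" --pt "0 -0.05 3.8 0 0 0 -1"

```text
clock: 13.2
tcp_pos: [0.6126, 0.1354, 0.1488]
tcp_rot: [0.0, 1.0, -0.0, -0.0]
force: [0.5, 0.5, -0.2]
finger_gap: 0.0443
grasp_force: 36.2
```

>>> arm_command --pt "0 0 0.1 0 0 0 -1" --pt "0 0 0.2 0 0 0 -1" --pt "0 0 0.3 0 0 0 -1" --pt "0 0 0.4 0 0 0 -1" --pt "0 0 0.4 0 0 0 -1"

```text
clock: 13.62
tcp_pos: [0.6138, 0.1352, 0.1472]
tcp_rot: [0.001, 1.0, -0.0, 0.001]
force: [-1.9, -0.7, 8.4]
finger_gap: 0.0439
grasp_force: 36.9
```

>>> arm_command --pt "0 0 0 0 0 0 0.4" --pt "0 0 0 0 0 0 0.4" --pt "0 0 0 0 0 0 0.4" --pt "0 0 -4 0 0 0 0.4" --pt "0 0 -8 0 0 0 0.4" --pt "0 0 -11.5 0 0 0 -1" --pt "0.7 -4 -11.5 0 0 0 -1" --pt "0.7 -9 -11.5 0 0 0 -1" --pt "0.7 -9 -11.5 0 0 0 -1" --pt "0.7 -9 -11.5 0 0 0 -1" --pt "0.7 -9 -11.5 0 0 0 -1" --pt "0.7 -9 -11.5 0 0 0 -1"

```text
clock: 14.62
tcp_pos: [0.6056, 0.0467, 0.2601]
tcp_rot: [-0.0, 1.0, 0.001, -0.0]
force: [-0.2, 1.0, 0.2]
finger_gap: 0.0002
grasp_force: 0.0
```

```bash
python3 - <<'E'
from h import *
snap('wrist','w7'); go(.606,.045,.205)
snap('scene','scene1')
scan('w7','green',(.606,.0455,.169),.015,.024,.002,28)
fit('yellow',[('scene1',proj('scene0',(.612,.135,.148)))],.023,.02,0,(.612,.135,.14),18)
a=cv2.imread('pics/w7.png'); b=cv2.resize(cv2.imread('pics/scene1.png')[140:260,230:370],None,fx=2.5,fy=2.5)
o=np.zeros((384,512+350,3),np.uint8);o[:,:512]=a;o[:300,512:]=b;cv2.imwrite('pics/c1.png',cv2.resize(o,None,fx=.92,fy=.92))
E
```

```text
t 14.7 d cm [-0.04 -0.24  5.51] rot [ 0.06 -0.03  0.09]
green [0.606  0.0469] res [-1.2 -3.   1.2  3.1] bbox [237.5 177.5 270.5 211.5]
yellow base [0.5509 0.0678 0.2014] top z 0.2214 res [-1.3, 2.8, 1.3, -2.2]
```

View pics/c1.png

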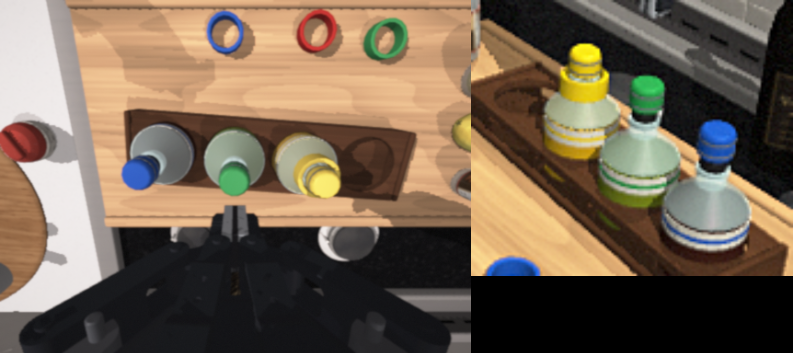

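The yellow collar is seated flat. The green stopper is directly below the tool, so I'll press it next.

>>> arm_command --pt "0 -0.05 3 0 0 0 -1" --pt "0 -0.05 5 0 0 0 -1" --pt "0 -0.05 5.8 0 0 0 -1" --pt "0 -0.05 6.0 0 0 0 -1" --pt "0 -0.05 6.2 0 0 0 -1" --pt "0 -0.05 6.4 0 0 0 -1" --pt "0 -0.05 6.6 0 0 0 -1" --pt "0 -0.05 6.8 0 0 0 -1" --pt "0 -0.05 6.9 0 0 0 -1" --pt "0 -0.05 7.0 0 0 0 -1" --pt "0 -0.05 7.1 0 0 0 -1" --pt "0 -0.05 7.2 0 0 0 -1"

```text
clock: 15.72
tcp_pos: [0.607, 0.0453, 0.1913]
tcp_rot: [0.0, 1.0, 0.0, 0.002]
force: [-3.3, 0.5, 10.4]
finger_gap: -0.0
grasp_force: 5.4
```

>>> arm_command --pt "0 0 0.1 0 0 0 -1" --pt "0 0 0.2 0 0 0 -1" --pt "0 0 0.3 0 0 0 -1" --pt "0 0 0.4 0 0 0 -1" --pt "0 0 0.5 0 0 0 -1" --pt "0 0 0.55 0 0 0 -1" --pt "0 0 0.55 0 0 0 -1"

```text
clock: 16.3
tcp_pos: [0.6071, 0.0453, 0.1861]
tcp_rot: [0.0, 1.0, 0.0, 0.002]
force: [-3.7, -0.1, 12.5]
finger_gap: 0.0
grasp_force: 5.9
```

>>> arm_command --pt "0 0 0.1 0 0 0 -1" --pt "0 0 0.2 0 0 0 -1" --pt "0 0 0.3 0 0 0 -1" --pt "0 0 0.3 0 0 0 -1"

```text
clock: 16.63
tcp_pos: [0.6084, 0.0455, 0.186]
tcp_rot: [0.0, 1.0, -0.0, 0.004]
force: [-8.0, -1.4, 26.1]
finger_gap: 0.0001
grasp_force: 13.0
```

>>> arm_command --pt "0 0 -1 0 0 0 -1" --pt "0 0 -3 0 0 0 0" --pt "0 0 -4 0 0 0 0.3" --pt "0 0 -4 0 0 0 0.3" --pt "0 0 -4 0 0 0 0.3" --pt "0 0 -4 0 0 0 0.3"

```text
clock: 17.13
tcp_pos: [0.6054, 0.0448, 0.2191]
tcp_rot: [0.0, 1.0, -0.0, -0.0]
force: [0.1, 0.6, -1.0]
finger_gap: 0.0555
grasp_force: 0.0
```

```bash
python3 - <<'E'
from h import *
snap('wrist','w8'); go(.606,.0465,.168)
scan('w8','green',(.606,.0465,.162),.015,.024,.002,30)
E
```

```text
t 17.2 d cm [-0.09  0.17  5.08] rot [-0.01 -0.1  -0.04]
green [0.6045 0.0468] res [-1.7 -3.6  1.7  3.7] bbox [237.5 187.5 275.5 227.5]
```

>>> arm_command --pt "0 0.15 3 0 0 0 0.3" --pt "0 0.15 4.5 0 0 0 0.3" --pt "0 0.15 5.0 0 0 0 0.3" --pt "0 0.15 5.0 0 0 0 0.3" --pt "0 0.15 5.0 0 0 0 -1" --pt "0 0.15 5.0 0 0 0 -1" --pt "0 0.15 5.0 0 0 0 -1" --pt "0 0.15 5.0 0 0 0 -1" --pt "0 0.15 5.0 0 0 0 -1" --force 40

```text
clock: 17.93
tcp_pos: [0.6066, 0.0461, 0.1711]
tcp_rot: [0.0, 1.0, -0.0, 0.001]
force: [-0.4, -1.4, 3.2]
finger_gap: 0.0282
grasp_force: 39.7
```

>>> arm_command --pt "0 0.03 -0.05 0 0 0 -1" --pt "0 0.03 -0.1 0 0 0 -1" --pt "0 0.03 -0.14 0 0 0 -1" --pt "0 0.03 -0.18 0 0 0 -1" --pt "0 0.03 -0.18 0 0 0 -1"

```text
clock: 18.35
tcp_pos: [0.6059, 0.0466, 0.1716]
tcp_rot: [0.0, 1.0, -0.0, 0.0]
force: [1.1, -1.7, 0.7]
finger_gap: 0.0275
grasp_force: 39.4
```

Zero is about 0.4 mm higher. I'll pull in steps.

>>> arm_command --pt "0 0 -0.04 0 0 0 -1" --pt "0 0 -0.08 0 0 0 -1" --pt "0 0 -0.12 0 0 0 -1" --pt "0 0 -0.16 0 0 0 -1" --pt "0 0 -0.2 0 0 0 -1" --pt "0 0 -0.2 0 0 0 -1"

```text
clock: 18.85
tcp_pos: [0.6056, 0.0468, 0.1735]
tcp_rot: [0.0, 1.0, 0.0, -0.0]
force: [1.6, -1.4, -1.5]
finger_gap: 0.0277
grasp_force: 39.5
```

>>> arm_command --pt "0 0 -0.05 0 0 0 -1" --pt "0 0 -0.1 0 0 0 -1" --pt "0 0 -0.15 0 0 0 -1" --pt "0 0 -0.2 0 0 0 -1" --pt "0 0 -0.24 0 0 0 -1" --pt "0 0 -0.24 0 0 0 -1" --pt "0 0 -0.24 0 0 0 -1"

```text
clock: 19.43
tcp_pos: [0.6055, 0.0468, 0.1758]
tcp_rot: [0.0, 1.0, 0.0, -0.0]
force: [0.4, -0.9, -4.5]
finger_gap: 0.0275
grasp_force: 39.7
```

>>> arm_command --pt "0 0 0 0 0 0 -1" --pt "0 0 0 0 0 0 -1" --pt "0 0 0 0 0 0 -1" --pt "0 0 0 0 0 0 -1"

```text
clock: 19.77
tcp_pos: [0.6057, 0.0467, 0.176]
tcp_rot: [0.0, 1.0, 0.0, -0.0]
force: [1.8, -0.5, -4.8]
finger_gap: 0.0276
grasp_force: 39.7
```

>>> arm_command --pt "0 0 0.05 0 0 0 -1" --pt "0 0 0.1 0 0 0 -1" --pt "0 0 0.15 0 0 0 -1" --pt "0 0 0.2 0 0 0 -1" --pt "0 0 0.25 0 0 0 -1" --pt "0 0 0.3 0 0 0 -1" --pt "0 0 0.35 0 0 0 -1" --pt "0 0 0.4 0 0 0 -1" --pt "0 0 0.4 0 0 0 -1"

```text
clock: 20.52
tcp_pos: [0.6061, 0.0467, 0.1723]
tcp_rot: [0.0, 1.0, -0.0, 0.0]
force: [1.7, -1.9, -0.8]
finger_gap: 0.028
grasp_force: 40.0
```

>>> arm_command --pt "0 0 0 0 0 0 0.3" --pt "0 0 0 0 0 0 0.3" --pt "0 0 0 0 0 0 0.3" --pt "0 0 -4 0 0 0 0.3" --pt "0 0 -7.5 0 0 0 0.5" --pt "5 7 -7.5 0 0 0 0.5" --pt "14.5 19.2 -7.5 0 0 0 0.5" --pt "14.5 19.2 -7.5 0 0 0 0.5" --pt "14.5 19.2 -7.5 0 0 0 0.5" --pt "14.5 19.2 -7 0 0 0 0.5" --pt "14.5 19.2 -4 0 0 0 0.5" --pt "14.5 19.2 0 0 0 0 0.5"

```text
clock: 21.52
tcp_pos: [0.4594, 0.2475, 0.1772]
tcp_rot: [-0.004, 1.0, 0.004, 0.004]
force: [1.1, -0.0, -0.5]
finger_gap: 0.064
grasp_force: 0.0
```

>>> arm_command --pt "0 0 4 0 0 0 0.5" --pt "0 0 6 0 0 0 0.5" --pt "0 0 6 0 0 0 0.5" --pt "0 0 6 0 0 0 0.5" --pt "0 0 6 0 0 0 0.5" --pt "0 0 6 0 0 0 0.5"

```text
clock: 22.02
tcp_pos: [0.4627, 0.2396, 0.1155]
tcp_rot: [0.001, 1.0, 0.001, 0.002]
force: [0.7, -0.1, 0.3]
finger_gap: 0.0642
grasp_force: 0.0
```

```bash
python3 - <<'E'
from h import *
im=snap('wrist','w9'); go(.4616,.2387,.0525)
print(blobs(im,'green',120,amin=100))
scan('w9','green',(.4616,.2387,.046),.023,.02,0,60)
E
```

```text
t 22.1 d cm [ 0.13 -0.09  6.29] rot [ 0.09  0.2  -0.06]
[([252.8, 202.2], [226, 172, 55, 57, 1262])]
green [0.4615 0.2395] res [-1.7 -1.8  1.7  2. ] bbox [225.5 171.5 281.5 229.5]
```

>>> arm_command --pt "0.1 0 3 0 0 0 0.5" --pt "0.1 0 5 0 0 0 0.5" --pt "0.1 0 6.2 0 0 0 0.5" --pt "0.1 0 6.2 0 0 0 0.5" --pt "0.1 0 6.2 0 0 0 0.5" --pt "0.1 0 6.2 0 0 0 0.5"

```text
clock: 22.57
tcp_pos: [0.461, 0.2394, 0.0526]
tcp_rot: [0.0, 1.0, 0.001, 0.001]
force: [-0.5, 0.2, -0.2]
finger_gap: 0.0641
grasp_force: 0.0
```

```bash
python3 -c "
from h import *
go(.4615,.2395,.0525)"
```

```text
t 22.6 d cm [-0.05  0.01  0.01] rot [ 0.06  0.1  -0.04]
```

>>> arm_command --pt "0 0 0 0 0 0 -1" --pt "0 0 0 0 0 0 -1" --pt "0 0 0 0 0 0 -1" --pt "0 0 0 0 0 0 -1" --pt "0 0 -0.3 0 0 0 -1" --pt "0 0 -2 0 0 0 -1" --pt "0 0 -6 0 0 0 -1" --pt "0 0 -10 0 0 0 -1" --pt "0 0 -14 0 0 0 -1" --pt "0 0 -19 0 0 0 -1" --pt "0 0 -19 0 0 0 -1" --pt "0 0 -19 0 0 0 -1" --force 35

```text
clock: 23.57
tcp_pos: [0.4624, 0.2402, 0.246]
tcp_rot: [0.0, 1.0, 0.002, 0.004]
force: [-0.4, 0.1, -0.2]
finger_gap: 0.0441
grasp_force: 35.9
```

```bash
python3 - <<'E'
from h import *
im=snap('wrist','w10'); p=manip.sense()['tcp_pos']; print(p)
scan('w10','green',(p[0],p[1],p[2]-.0065),.023,.02,0,60)
go(.6065,.0467,.245)
E
```

```text
[0.46103584 0.23920696 0.24340683]
green [0.4642 0.241 ] res [-0.5 -1.1  0.5  1.2] bbox [214.5 199.5 295.5 282.5]
t 23.6 d cm [-14.56 -19.24  -0.12] rot [ 0.08  0.25 -0.05]
```

>>> arm_command --pt "-14.3 -19.2 0 0 0 0 -1" --pt "-14.3 -19.2 0 0 0 0 -1" --pt "-14.3 -19.2 0 0 0 0 -1" --pt "-14.3 -19.2 0 0 0 0 -1" --pt "-14.3 -19.2 0 0 0 0 -1" --pt "-14.3 -19.2 0 0 0 0 -1" --pt "-14.3 -19.2 0 0 0 0 -1" --pt "-14.3 -19.2 0 0 0 0 -1" --pt "-14.3 -19.2 2 0 0 0 -1" --pt "-14.3 -19.2 3.5 0 0 0 -1" --pt "-14.3 -19.2 3.5 0 0 0 -1" --pt "-14.3 -19.2 3.5 0 0 0 -1"

```text
clock: 24.62
tcp_pos: [0.6009, 0.048, 0.2046]
tcp_rot: [-0.001, 1.0, 0.0, -0.002]
force: [-0.4, 1.4, 0.5]
finger_gap: 0.0437
grasp_force: 35.9
```

```bash
python3 -c "
from h import *
go(.6045,.0467,.195)
snap('wrist','w11')
a=cv2.imread('pics/w11.png')[100:330,120:390];cv2.imwrite('pics/c2.png',cv2.resize(a,None,fx=2,fy=2))"
```

```text
t 24.6 d cm [-0.37 -0.13  0.96] rot [ 0.02 -0.25  0.09]
```

View pics/c2.png

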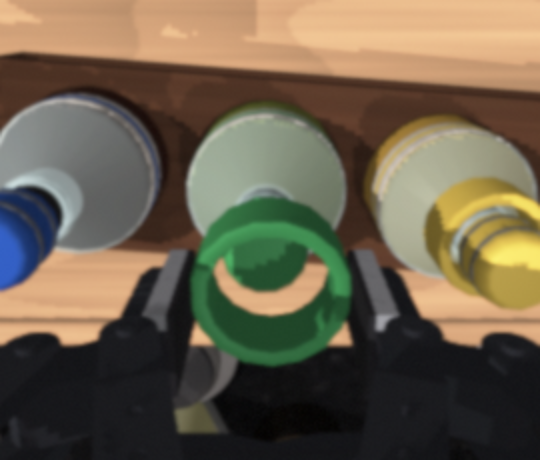

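The green collar is held level above the green stopper. I'll shift 3 mm forward and lower it.

>>> arm_command --pt "-0.3 -0.1 0 0 0 0 -1" --pt "-0.3 -0.1 0 0 0 0 -1" --pt "-0.3 -0.1 0.5 0 0 0 -1" --pt "-0.3 -0.1 0.5 0 0 0 -1"

```text
clock: 25.0
tcp_pos: [0.6058, 0.0457, 0.2011]
tcp_rot: [0.0, 1.0, -0.0, -0.0]
force: [-0.8, 0.2, -1.0]
finger_gap: 0.0438
grasp_force: 35.9
```

```bash
python3 -c "
from h import *
go(.6045,.0467,.187)"
```

```text
t 25.0 d cm [0.13 0.1  1.41] rot [-0.   -0.01 -0.04]
```

>>> arm_command --pt "0.1 0.1 0.3 0 0 0 -1" --pt "0.1 0.1 0.6 0 0 0 -1" --pt "0.1 0.1 0.9 0 0 0 -1" --pt "0.1 0.1 1.2 0 0 0 -1" --pt "0.1 0.1 1.4 0 0 0 -1" --pt "0.1 0.1 1.4 0 0 0 -1"

```text
clock: 25.5
tcp_pos: [0.6045, 0.0466, 0.1866]
tcp_rot: [0.0, 1.0, -0.0, -0.001]
force: [-0.5, -0.3, -0.7]
finger_gap: 0.0436
grasp_force: 35.9
```

>>> arm_command --pt "0 0 0.7 0 0 0 -1" --pt "0 0 1.4 0 0 0 -1" --pt "0 0 2.1 0 0 0 -1" --pt "0 0 2.8 0 0 0 -1" --pt "0 0 3.3 0 0 0 -1" --pt "0 0 3.6 0 0 0 -1" --pt "0 0 3.8 0 0 0 -1" --pt "0 0 3.9 0 0 0 -1" --pt "0 0 4.0 0 0 0 -1" --pt "0 0 4.1 0 0 0 -1" --pt "0 0 4.1 0 0 0 -1"

```text
clock: 26.42
tcp_pos: [0.6052, 0.0466, 0.1468]
tcp_rot: [0.0, 1.0, -0.0, 0.0]
force: [-0.8, -0.2, 0.6]
finger_gap: 0.0436
grasp_force: 36.0
```

>>> arm_command --pt "0 0 0.1 0 0 0 -1" --pt "0 0 0.2 0 0 0 -1" --pt "0 0 0.2 0 0 0 -1"

```text
clock: 26.67
tcp_pos: [0.6056, 0.0466, 0.1462]
tcp_rot: [0.0, 1.0, -0.0, 0.001]
force: [-3.2, 0.0, 9.5]
finger_gap: 0.0439
grasp_force: 36.9
```

>>> arm_command --pt "0 0 0 0 0 0 0.4" --pt "0 0 0 0 0 0 0.4" --pt "0 0 0 0 0 0 0.4" --pt "0 0 -4 0 0 0 0.4" --pt "0 0 -8 0 0 0 0.4" --pt "0 0 -11.7 0 0 0 -1" --pt "0.6 -4 -11.7 0 0 0 -1" --pt "0.6 -8.9 -11.7 0 0 0 -1" --pt "0.6 -8.9 -11.7 0 0 0 -1" --pt "0.6 -8.9 -11.7 0 0 0 -1" --pt "0.6 -8.9 -11.7 0 0 0 -1" --pt "0.6 -8.9 -11.7 0 0 0 -1"

```text
clock: 27.67
tcp_pos: [0.5986, -0.0411, 0.2609]
tcp_rot: [-0.0, 1.0, 0.001, -0.0]
force: [-0.6, -0.1, 0.3]
finger_gap: -0.0003
grasp_force: 0.0
```

```bash
python3 - <<'E'
from h import *
snap('wrist','w12'); go(.599,-.042,.205)
snap('scene','scene2');snap('top','top2')
scan('w12','blue',(.599,-.042,.171),.015,.024,.002,28)
a=cv2.resize(cv2.imread('pics/top2.png')[130:250,200:370],None,fx=2.3,fy=2.3); b=cv2.resize(cv2.imread('pics/scene2.png')[140:320,170:370],None,fx=1.9,fy=1.9)
o=np.zeros((345,780,3),np.uint8);o[:a.shape[0],:a.shape[1]]=a;o[:b.shape[0],400:]=b[:345];cv2.imwrite('pics/c3.png',o)
E
```

```text
t 27.7 d cm [-0.03 -0.15  5.6 ] rot [ 0.06 -0.03  0.08]
blue [ 0.5986 -0.0404] res [-0.8 -2.1  0.8  2.2] bbox [237.5 176.5 271.5 212.5]
```

View pics/c3.png

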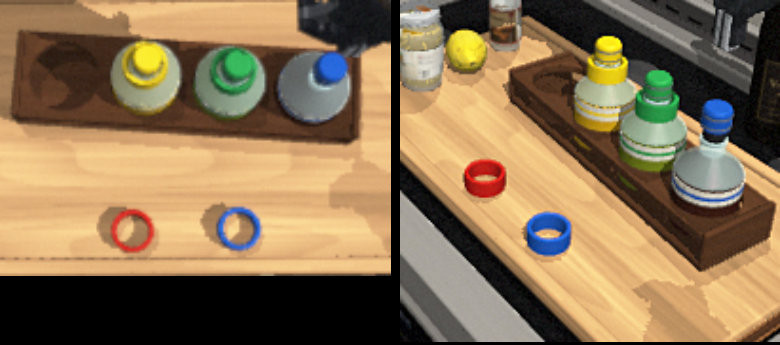

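The yellow and green collars are seated and flat. The blue collar is still in its place, so I'll press the blue stopper.

>>> arm_command --pt "0 0 3 0 0 0 -1" --pt "0 0 5 0 0 0 -1" --pt "0 0 5.8 0 0 0 -1" --pt "0 0 6.0 0 0 0 -1" --pt "0 0 6.2 0 0 0 -1" --pt "0 0 6.4 0 0 0 -1" --pt "0 0 6.6 0 0 0 -1" --pt "0 0 6.8 0 0 0 -1" --pt "0 0 6.9 0 0 0 -1" --pt "0 0 7.0 0 0 0 -1" --pt "0 0 7.1 0 0 0 -1" --pt "0 0 7.2 0 0 0 -1"

```text
clock: 28.82
tcp_pos: [0.6001, -0.0421, 0.1923]
tcp_rot: [0.0, 1.0, -0.0, 0.002]
force: [-3.1, 1.0, 10.3]
finger_gap: -0.0001
grasp_force: 5.4
```

>>> arm_command --pt "0 0 0.1 0 0 0 -1" --pt "0 0 0.2 0 0 0 -1" --pt "0 0 0.3 0 0 0 -1" --pt "0 0 0.4 0 0 0 -1" --pt "0 0 0.5 0 0 0 -1" --pt "0 0 0.55 0 0 0 -1" --pt "0 0 0.55 0 0 0 -1"

```text
clock: 29.4
tcp_pos: [0.6001, -0.0421, 0.1867]
tcp_rot: [0.0, 1.0, -0.0, 0.002]
force: [-2.6, 0.6, 9.8]
finger_gap: 0.0004
grasp_force: 4.8
```

>>> arm_command --pt "0 0 0.1 0 0 0 -1" --pt "0 0 0.2 0 0 0 -1" --pt "0 0 0.3 0 0 0 -1" --pt "0 0 0.35 0 0 0 -1" --pt "0 0 0.35 0 0 0 -1"

```text
clock: 29.82
tcp_pos: [0.6012, -0.0422, 0.186]
tcp_rot: [0.0, 1.0, -0.0, 0.003]
force: [-7.2, -0.1, 23.9]
finger_gap: -0.0001
grasp_force: 12.0
```

Home at 0.186 again, with 24 N. Next I'll grip it.

>>> arm_command --pt "0 0 -1 0 0 0 -1" --pt "0 0 -3 0 0 0 0" --pt "0 0 -4 0 0 0 0.3" --pt "0 0 -4 0 0 0 0.3" --pt "0 0 -4 0 0 0 0.3" --pt "0 0 -4 0 0 0 0.3"

```text
clock: 30.32
tcp_pos: [0.5984, -0.0424, 0.2196]
tcp_rot: [0.0, 1.0, 0.0, -0.0]
force: [-0.3, 0.2, 0.5]
finger_gap: 0.0556
grasp_force: 0.0
```

```bash
python3 - <<'E'
from h import *
snap('wrist','w13'); go(.599,-.0415,.168)
scan('w13','blue',(.599,-.0415,.162),.015,.024,.002,30)
E
```

```text
t 30.4 d cm [-0.09  0.09  5.13] rot [ 0.01 -0.09 -0.04]
blue [ 0.5976 -0.0407] res [-1.2 -2.6  1.2  2.6] bbox [236.5 186.5 275.5 228.5]
```

>>> arm_command --pt "0 0.12 3 0 0 0 0.3" --pt "0 0.12 4.5 0 0 0 0.3" --pt "0 0.12 5.1 0 0 0 0.3" --pt "0 0.12 5.1 0 0 0 0.3" --pt "0 0.12 5.1 0 0 0 -1" --pt "0 0.12 5.1 0 0 0 -1" --pt "0 0.12 5.1 0 0 0 -1" --pt "0 0.12 5.1 0 0 0 -1" --pt "0 0.12 5.0 0 0 0 -1" --pt "0 0.12 4.95 0 0 0 -1" --pt "0 0.12 4.92 0 0 0 -1" --pt "0 0.12 4.92 0 0 0 -1" --force 40

```text
clock: 31.37
tcp_pos: [0.5991, -0.0412, 0.1714]
tcp_rot: [0.0, 1.0, -0.0, 0.0]
force: [1.2, -1.6, -0.5]
finger_gap: 0.0283
grasp_force: 39.5
```

>>> arm_command --pt "0 0 -0.04 0 0 0 -1" --pt "0 0 -0.08 0 0 0 -1" --pt "0 0 -0.12 0 0 0 -1" --pt "0 0 -0.16 0 0 0 -1" --pt "0 0 -0.2 0 0 0 -1" --pt "0 0 -0.2 0 0 0 -1"

```text
clock: 31.87
tcp_pos: [0.5987, -0.0411, 0.173]
tcp_rot: [0.0, 1.0, 0.0, -0.0]
force: [2.4, -0.9, -2.0]
finger_gap: 0.0276
grasp_force: 39.5
```

>>> arm_command --pt "0 0 -0.05 0 0 0 -1" --pt "0 0 -0.1 0 0 0 -1" --pt "0 0 -0.15 0 0 0 -1" --pt "0 0 -0.2 0 0 0 -1" --pt "0 0 -0.21 0 0 0 -1" --pt "0 0 -0.21 0 0 0 -1" --pt "0 0 -0.21 0 0 0 -1"

```text
clock: 32.45
tcp_pos: [0.5986, -0.0411, 0.175]
tcp_rot: [0.0, 1.0, 0.0, -0.0]
force: [1.2, -0.6, -4.3]
finger_gap: 0.0278
grasp_force: 39.7
```

>>> arm_command --pt "0 0 0 0 0 0 -1" --pt "0 0 0 0 0 0 -1" --pt "0 0 0 0 0 0 -1" --pt "0 0 0 0 0 0 -1"

```text
clock: 32.78
tcp_pos: [0.5987, -0.0411, 0.1752]
tcp_rot: [0.0, 1.0, 0.0, -0.0]
force: [0.7, -0.6, -4.1]
finger_gap: 0.0278
grasp_force: 39.7
```

>>> arm_command --pt "0 0 0.05 0 0 0 -1" --pt "0 0 0.1 0 0 0 -1" --pt "0 0 0.15 0 0 0 -1" --pt "0 0 0.2 0 0 0 -1" --pt "0 0 0.25 0 0 0 -1" --pt "0 0 0.3 0 0 0 -1" --pt "0 0 0.35 0 0 0 -1" --pt "0 0 0.4 0 0 0 -1" --pt "0 0 0.4 0 0 0 -1"

```text
clock: 33.53
tcp_pos: [0.5991, -0.0412, 0.1715]
tcp_rot: [0.0, 1.0, -0.0, 0.0]
force: [1.0, -0.8, -1.2]
finger_gap: 0.0283
grasp_force: 40.0
```

>>> arm_command --pt "0 0 0 0 0 0 0.3" --pt "0 0 0 0 0 0 0.3" --pt "0 0 0 0 0 0 0.3" --pt "0 0 -4 0 0 0 0.3" --pt "0 0 -7.5 0 0 0 0.5" --pt "5 3 -7.5 0 0 0 0.5" --pt "14.4 7.6 -7.5 0 0 0 0.5" --pt "14.4 7.6 -7.5 0 0 0 0.5" --pt "14.4 7.6 -7.5 0 0 0 0.5" --pt "14.4 7.6 -4 0 0 0 0.5" --pt "14.4 7.6 0 0 0 0 0.5" --pt "14.4 7.6 0 0 0 0 0.5"

```text
clock: 34.53
tcp_pos: [0.4498, 0.0348, 0.1666]
tcp_rot: [-0.0, 1.0, -0.0, -0.004]
force: [-1.4, 0.4, -0.2]
finger_gap: 0.064
grasp_force: 0.0
```

>>> arm_command --pt "0 0 4 0 0 0 0.5" --pt "0 0 6 0 0 0 0.5" --pt "0 0 6 0 0 0 0.5" --pt "0 0 6 0 0 0 0.5" --pt "0 0 6 0 0 0 0.5"

```text
clock: 34.95
tcp_pos: [0.4564, 0.0352, 0.1129]
tcp_rot: [0.0, 1.0, 0.0, 0.001]
force: [1.2, 1.1, 0.7]
finger_gap: 0.0636
grasp_force: 0.0
```

```bash
python3 - <<'E'
from h import *
im=snap('wrist','w14'); go(.4545,.0349,.0525)
print(blobs(im,'blue',120,amin=100))
scan('w14','blue',(.4545,.0349,.046),.023,.02,0,60)
E
```

```text
t 35.0 d cm [ 0.23 -0.03  6.07] rot [ 0.01  0.17 -0.05]
[([254.0, 202.7], [226, 172, 57, 59, 1446])]
blue [0.4545 0.0358] res [-1.1 -1.7  1.1  1.9] bbox [225.5 171.5 283.5 230.5]
```

>>> arm_command --pt "0.05 0.05 3 0 0 0 0.5" --pt "0.05 0.05 5 0 0 0 0.5" --pt "0.05 0.05 6 0 0 0 0.5" --pt "0.05 0.05 6 0 0 0 0.5" --pt "0.05 0.05 6 0 0 0 0.5" --pt "0.05 0.05 6 0 0 0 0.5"

```text
clock: 35.5
tcp_pos: [0.4556, 0.0356, 0.0526]
tcp_rot: [0.0, 1.0, 0.0, 0.001]
force: [1.3, -0.5, -0.7]
finger_gap: 0.0638
grasp_force: 0.0
```

```bash
python3 -c "
from h import *
go(.4545,.0357,.0525)"
```

```text
t 35.5 d cm [0.11 0.01 0.01] rot [ 0.01  0.13 -0.04]
```

>>> arm_command --pt "0.1 0 0 0 0 0 -1" --pt "0.1 0 0 0 0 0 -1" --pt "0.1 0 0 0 0 0 -1" --pt "0.1 0 0 0 0 0 -1" --pt "0.1 0 0 0 0 0 -1" --pt "0.1 0 -0.3 0 0 0 -1" --pt "0.1 0 -3 0 0 0 -1" --pt "0.1 0 -7 0 0 0 -1" --pt "0.1 0 -11 0 0 0 -1" --pt "0.1 0 -15 0 0 0 -1" --pt "0.1 0 -19 0 0 0 -1" --pt "0.1 0 -19 0 0 0 -1" --force 35

```text
clock: 36.5
tcp_pos: [0.4582, 0.0362, 0.2496]
tcp_rot: [0.0, 1.0, 0.0, 0.007]
force: [1.1, 0.6, -0.1]
finger_gap: 0.0439
grasp_force: 36.0
```

>>> arm_command --pt "0 0 0 0 0 0 -1" --pt "0 0 0 0 0 0 -1" --pt "0 0 0 0 0 0 -1"

```text
clock: 36.75
tcp_pos: [0.4521, 0.0353, 0.2401]
tcp_rot: [0.0, 1.0, -0.0, -0.001]
force: [0.1, -0.0, 0.1]
finger_gap: 0.0438
grasp_force: 35.9
```

```bash
python3 - <<'E'
from h import *
p=manip.sense()['tcp_pos']; im=snap('wrist','w15'); print(p)
scan('w15','blue',(p[0],p[1],p[2]-.0065),.023,.02,0,60)
go(.598,-.0411,.245)
E
```

```text
[0.45210986 0.03525625 0.24005159]
blue [0.4518 0.0364] res [-0.9 -1.9  0.9  2.2] bbox [214.5 198.5 296.5 281.5]
t 36.8 d cm [-14.6   -7.64  -0.57] rot [-0.   -0.18 -0.03]
```

>>> arm_command --pt "-14.6 -7.6 0 0 0 0 -1" --pt "-14.6 -7.6 0 0 0 0 -1" --pt "-14.6 -7.6 0 0 0 0 -1" --pt "-14.6 -7.6 0 0 0 0 -1" --pt "-14.6 -7.6 0 0 0 0 -1" --pt "-14.6 -7.6 0 0 0 0 -1" --pt "-14.6 -7.6 0 0 0 0 -1" --pt "-14.6 -7.6 2 0 0 0 -1" --pt "-14.6 -7.6 3.5 0 0 0 -1" --pt "-14.6 -7.6 3.5 0 0 0 -1" --pt "-14.6 -7.6 3.5 0 0 0 -1" --pt "-14.6 -7.6 3.5 0 0 0 -1"

```text
clock: 37.8
tcp_pos: [0.5991, -0.0399, 0.2071]
tcp_rot: [-0.0, 1.0, 0.0, 0.0]
force: [0.5, -0.3, 0.5]
finger_gap: 0.044
grasp_force: 35.9
```

```bash
python3 -c "
from h import *
go(.598,-.0411,.187)"
```

```text
t 37.8 d cm [ 0.12 -0.12  2.01] rot [0.   0.04 0.02]
```

>>> arm_command --pt "0.1 -0.1 0.5 0 0 0 -1" --pt "0.1 -0.1 0.8 0 0 0 -1" --pt "0.1 -0.1 1.1 0 0 0 -1" --pt "0.1 -0.1 1.4 0 0 0 -1" --pt "0.1 -0.1 1.7 0 0 0 -1" --pt "0.1 -0.1 2.0 0 0 0 -1" --pt "0.1 -0.1 2.0 0 0 0 -1"

```text
clock: 38.38
tcp_pos: [0.5979, -0.0416, 0.1854]
tcp_rot: [0.0, 1.0, 0.0, -0.001]
force: [-0.5, -0.4, -0.4]
finger_gap: 0.0438
grasp_force: 35.9
```

>>> arm_command --pt "0 0 0.7 0 0 0 -1" --pt "0 0 1.4 0 0 0 -1" --pt "0 0 2.1 0 0 0 -1" --pt "0 0 2.8 0 0 0 -1" --pt "0 0 3.3 0 0 0 -1" --pt "0 0 3.5 0 0 0 -1" --pt "0 0 3.7 0 0 0 -1" --pt "0 0 3.8 0 0 0 -1" --pt "0 0 3.9 0 0 0 -1" --pt "0 0 4.0 0 0 0 -1" --pt "0 0 4.0 0 0 0 -1"

```text
clock: 39.3
tcp_pos: [0.5985, -0.0416, 0.1464]
tcp_rot: [0.0, 1.0, -0.0, 0.0]
force: [0.4, 0.1, -0.4]
finger_gap: 0.0441
grasp_force: 36.0
```

>>> arm_command --pt "0 0 0.1 0 0 0 -1" --pt "0 0 0.2 0 0 0 -1" --pt "0 0 0.2 0 0 0 -1"

```text
clock: 39.55
tcp_pos: [0.5989, -0.0417, 0.1459]
tcp_rot: [0.0, 1.0, -0.0, 0.001]
force: [-3.0, -0.7, 9.3]
finger_gap: 0.0437
grasp_force: 36.8
```

Seated. I'll release, rise and back off.

>>> arm_command --pt "0 0 0 0 0 0 0.4" --pt "0 0 0 0 0 0 0.4" --pt "0 0 0 0 0 0 0.4" --pt "0 0 -4 0 0 0 0.4" --pt "0 0 -8 0 0 0 0.4" --pt "0 0 -12 0 0 0 0.4" --pt "6 -6 -12 0 0 0 0.4" --pt "12 -12 -12 0 0 0 0.4" --pt "12 -12 -12 0 0 0 0.4" --pt "12 -12 -12 0 0 0 0.4" --pt "12 -12 -12 0 0 0 0.4" --pt "12 -12 -12 0 0 0 0.4"

```text
clock: 40.55
tcp_pos: [0.4762, -0.1644, 0.2643]
tcp_rot: [0.003, 1.0, -0.001, -0.0]
force: [1.1, -0.0, -0.2]
finger_gap: 0.0599
grasp_force: 0.0
```

```bash
python3 - <<'E'
from h import *
snap('scene','scene3');snap('top','top3')
a=cv2.resize(cv2.imread('pics/top3.png')[130:250,130:370],None,fx=1.6,fy=1.6); b=cv2.resize(cv2.imread('pics/scene3.png')[120:320,160:380],None,fx=1.8,fy=1.8)
o=np.zeros((360,790,3),np.uint8);o[:a.shape[0],:a.shape[1]]=a;o[:b.shape[0],390:390+b.shape[1]]=b;cv2.imwrite('pics/c4.png',o)
E
```

```text
(no output)
```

View pics/c4.png

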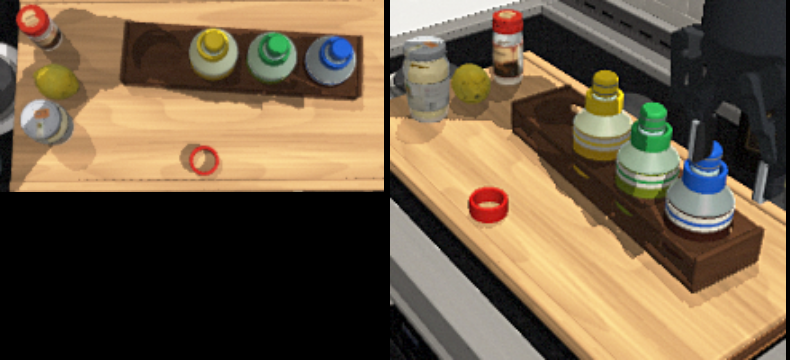

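All three collars sit flat on their bottles, and the red collar, jars and lemon are undisturbed. The job is ready to hand in.

```bash
python3 -c "
from h import *
print(manip.job_done())"
```

```text
the job is handed in; nothing more can be done
None
```

I handed the job in: the yellow, green and blue stoppers were pressed home and held a pull of about 4 N for roughly half a second, and each bottle's collar now rests flat on its shoulder; the red bottle was missing, so its collar was left where it lay.

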